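Load the sauce gun and take up its plunger

TASK

Load the sauce gun: take the larger of the two cartridges from the wire rack, lay it in the gun's open cradle with its neck in the slot of the front plate, and let go of it. Then pump the gun's trigger, letting it spring back between strokes, until the pusher comes up against the back of the cartridge and presses it home against the front plate. Finish while still holding the trigger squeezed with the pusher's spring about half compressed, pressing firmly but not crushing the cartridge, and leave everything else where it stands.

Things in the scene. Friction and masses are not known exactly. Their poses are not given: they have to be found in the camera images.
- sauce_gun: steel caulk-style sauce gun, lying on its side in a rest bolted to the table (does not move). Origin on the table under its rear plate; +y along the gun to its nose, +x away from the handle. Axis 62 mm above the table. Cradle: two 6 mm rails, y = 5 to 220 mm, 16 mm either side of the axis, 23 mm below it, open above and at the sides. The toothed rod trails back to y = -168 mm
- gun_front (a point): middle of the front plate's inner face, on the gun's axis, 220 mm ahead of the gun's origin; axes as the gun's. The plate is 4 mm thick, 64 mm wide, its top 14 mm above the axis, with a 24 mm wide slot open at the top. A cartridge laid on the rails centres itself on the axis; when home, cartridge_nose is here
- gun_grip (a point): middle of the fixed handle, at x = -92, y = -36, z = 62 mm of the gun, axes as the gun's. The handle is a black bar pointing to -x, 20 mm wide in y, 26 mm thick in z, from x = -44 to -137 mm
- cartridge: the larger sauce cartridge: white labelled tube, 50 mm in diameter, 140 mm long, 0.2 to 0.4 kg, lying in one of two places (85 mm apart) of a wire rack, neck pointing to about the same side as the gun's nose. Origin on its axis at mid-length, 44 mm above the table; +y toward the neck. The rails under it leave its sides free. The piston that the pusher meets is 66 mm behind the origin
- cartridge_nose (a point): middle of the cartridge's flat front shoulder, on its axis, 70 mm ahead of its origin; neck and cap, 20 mm across, stand 24 mm beyond it
- trigger (a joint): lever angle: 0 released, 0.40 rad fully squeezed; a weak spring returns it (2 to 5 N at the blade; up to 16 N with the pusher loaded). It drives the rod 28 mm per rad after up to 4.5 mm of free play (one tooth), so a full stroke gains 9 mm, or less the first time. On the way back the pawl clicks over the teeth and a stop pawl keeps the rod from running back
- trigger_blade: the trigger's finger blade, on the nose side (+y) of the handle: 9 mm thick, 20 mm high about the axis height, reaching 24 to 94 mm to -x of its upright pin, which stands at x = -34, y = -8 mm of the gun; origin on the pin at axis height
- trigger_face (a point): middle of the blade's front (+y) face, where a finger presses toward -y; released it is at x = -92, y = 10.5, z = 62 mm of the gun, squeezed at about x = -95, y = -13.5. Over the handle's back and the blade's front at x = -92 mm: 57 mm released, 34 mm squeezed
- ratchet_rod (a joint): how far the toothed rod has come forward, 0 to 0.070 m; starts between 0 and 0.018. It only moves forward
- pusher: black disc, 38 mm across, on the rod's front end, backed by a spring of 1.2 N per mm with 24 mm of travel; the coil shows between the disc's hub and a cup on the rod: 24 mm long relaxed, 12 mm at half. Axes as the gun's, origin on the gun's axis, 42 mm behind pusher_face
- pusher_face (a point): middle of the pusher's front face. Spring relaxed, its y in the gun frame is 42 mm + rod travel; spring compression = 42 mm + rod travel - its y. About 12 mm is right (5 to 16 mm, that is 6 to 19 N, is good enough); over 25 N would burst the cartridge
- slim_cartridge: the other cartridge, the same shape but smaller: tube 39 mm in diameter, 105 mm long; it stays in the rack. Origin on its axis at mid-length, +y toward its neck
- thermometer: probe thermometer, 171 x 34 x 17 mm, lying on the table in front of the gun; origin at the centre of its underside
- timer: twist timer, 68 mm across, 43 mm tall, at the left in front of the gun; origin at its underside
- tin: round tin, 75 mm across, 58 mm tall, at the right; origin at its underside

How it is judged:
By the outcome, as a careful person would: the job done as asked, in the order asked, and still so for the second after the job is handed in, while the arm keeps its last pose, push and grip.
It also fails if it takes over 56 s, if anything falls off the work surface, if the arm or the gripper's body presses on something with over 40 N, if the wrist force passes 120 N, or if a joint passes its speed limit or range.

ROBOT

A 7-joint arm with a two-finger parallel gripper is mounted at the origin on a cart in front of the work surface, level with it; the furniture and walls round the work are solid. World frame = base frame: x ahead of the robot, y to its left, z up, the work surface at z = 0. Lengths are in m, angles in rad, forces in N, time in s.
With the tool pointing down it reaches from about 0.425 to 0.975 m from the base axis. Payload 16.7 kg.
Tool frame: the origin (TCP) lies at the very end of the fingers, on their centre line; the grasp point (between the pads) lies 19 mm behind it; z points along the fingers, y is the line along which they close (so a half turn about z gives the same grasp; the last joint's range is limited). The gripper opens to 85 mm and grips with 20 to 120 N. Pads are 22 mm wide; open, the fingers measure 114 mm over their backs; the gripper's body (76 mm by 85 mm) begins 54 mm behind the grasp point. The pads swing forward as they close: fully open they stand 13 mm farther back than shut.
Start: joints at [1.008, 0.426, 0.074, 1.606, -0.034, 1.111, -0.067], TCP at [0.271, -0.618, 0.231] pointing down, gripper open.
Joint ranges: [-2.85, 2.85], [-0.5, 2.14], [-1.23, 1.37], [0.21, 2.46], [-1.02, 4.16], [0.16, 2.05], [-2.73, 2.73]. Speed limits (rad/s): [1.89, 1.89, 2.39, 2.39, 3.01, 3.01, 3.01].

INTERFACE

Orientations are given as a rotation vector (axis times angle).
In Python, from rig import ctrl gives the robot as it stands.
- The arm moves only by the shell command python3 -m creep 'ROWS' [FORCE]. ROWS is JSON, a list of rows, each a list of 3 entries, a list of its own where there are three numbers: the finger opening in mm, from 0 to 85.4, then the shift along the world's x, y, z in mm, then the turn, a rotation vector about the world's x, y, z in rad. A call has 1 to 12 rows; each row is the pose to reach, as a shift and turn from the pose commanded when the call began; what a row does not reach only later rows make up. A row lasts 1/12 s, in which the tool goes at most 41.7 mm and 7.16 degrees, less where a joint would pass 70% of its speed; a pose out of reach is approached as far as the arm can. A call with a gripper value outside its range is refused whole. The fingers move at their own pace and stop on an object; FORCE is the grip in N (left out, the last holds). Time passes only in rows, so rows that repeat a pose let the fingers close. It gives the time, the measured TCP pose, the force, the opening and the grip force at its end, in the units of the state.
- ctrl.sense(): the state, without advancing time (a new reading comes with each control period).
- ctrl.camera(name): name is "scene" or "side" or "wrist"; returns (picture, depth): 384x512x3 uint8, red, green, blue; 384x512 float32, m along the optical axis (not along the pixel's ray), 0 where there is no reading.
- ctrl.camera_params(name): a dict with "vertical_fov" (degrees; the focal length in pixels is half the picture's height over the tangent of half this angle, whatever the lens; pixels are square), "cx", "cy" (the principal point, pixels), "k1" (the pictures are not rectified: a ray, as slopes to the right and down, at radius r is drawn at 1 + k1 r^2 times it, then the intrinsics apply), "rvec" (rotation vector, rad) and "tvec" (3), from world to camera coordinates, as OpenCV has them. Camera axes: x right, y down, z forward; pixel columns grow to the right and rows downward; lengths in m; the calibration is good to about 2 mm. A picture is of the moment at which its call begins: read the wrist's pose just before it. camera_params takes no time and is no camera call; for the wrist camera it gives the pose at the moment of the call.
- ctrl.job_done(): hands the job in; it is judged then, once.
Trained networks look in the newest picture that a camera, given by its name, has taken for a name from the list of things; names that differ only in an ending like _2 or _b are one class to them, and where a whole thing is asked for, a point or a joint stands for the part that bears it (a point fixed in the world has none). Each returns a list of dicts, best first, with "score" (0 to 1); they miss things now and then, are a little off and sometimes report something else, mostly with a low value. They report only what shows in the picture. A call takes as long as a camera call.
- ctrl.regions_of(query, camera): "pixels" (384x512 bool, what is visible of it) and "box" ([left, top, width, height] in pixels, round what is visible of it).
- ctrl.pinpoint(query, camera): "point" ([row, column] in pixels: a listed point, or the origin of a listed thing).
The state is a dict: "clock": time; "qpos": joint angles; "joint_velocities": joint speeds; "joint_efforts": joint torques, N m; "tool_pos": TCP position; "tool_rot": TCP orientation; "wrist_force": force on the tool from outside, world axes, zero at the start; "torque": the same for the moment, N m; "gripper_width": finger opening in m; "grasp_force": force on a finger pad.
Only numpy, scipy, OpenCV 4.12 (cv2) and the standard library are available. Lean on these libraries where they do the work, as an engineer would, in place of code of your own. Each camera call takes 0.05 s, during which the arm holds its last target. There are 200 camera calls.

## Working session

There is one attempt and no reset: what is moved stays moved. The work goes in short steps, Python scripts to look and compute and a shell command to move; the robot and the scene stay as the last step left them, time stands still between calls to the robot, and variables do not carry over. Pictures are saved under pics/ and viewed, at most 13 in all, crops included, and the job is handed in when it is done.

```bash
ls; mkdir -p pics
cat > h.py <<'E'
import numpy as np, cv2
from rig import ctrl
from scipy.spatial.transform import Rotation as R
def par(n):
    p=ctrl.camera_params(n); f=192/np.tan(np.radians(p['vertical_fov'])/2)
    return p,f,R.from_rotvec(np.ravel(p['rvec'])).as_matrix(),np.ravel(p['tvec'])
def world(n,uv,d,pp=None):  # uv Nx2 (col,row), d depth
    p,f,Rm,t=pp or par(n); uv=np.atleast_2d(uv).astype(float)
    s=(uv-[p['cx'],p['cy']])/f; q=s.copy()
    for _ in range(15): q=s/(1+p['k1']*(q**2).sum(1,keepdims=True))
    d=np.ravel(d)[:,None]
    return (np.hstack([q,np.ones_like(d)])*d-t)@Rm
def onplane(n,uv,z,pp=None):
    a=world(n,uv,[0.],pp)[0]; b=world(n,uv,[1.],pp)[0]
    return a+(b-a)*(z-a[2])/(b[2]-a[2])
def proj(n,X,pp=None):
    p,f,Rm,t=pp or par(n); c=np.atleast_2d(X)@Rm.T+t; q=c[:,:2]/c[:,2:]
    q=q*(1+p['k1']*(q**2).sum(1,keepdims=True)); return q*f+[p['cx'],p['cy']]
E
python3 - <<'E'
from h import *
s=ctrl.sense(); print({k:np.round(v,3).tolist() for k,v in s.items()})
for n in ['scene','side']:
    im,d=ctrl.camera(n); cv2.imwrite(f'pics/{n}0.png',im[:,:,::-1]); np.save(f'{n}0.npy',d)
    print(n,np.round(-par(n)[2].T@par(n)[3],3))
    pp=par(n)
    for q in ['sauce_gun','gun_front','gun_grip','cartridge','cartridge_nose','trigger_face','trigger_blade','pusher_face','pusher','slim_cartridge','thermometer','timer','tin']:
        for r in ctrl.pinpoint(q,n)[:2]:
            v,u=r['point']; dd=d[int(round(v)),int(round(u))]
            print(q,round(r['score'],2),np.round(r['point'],1),np.round(world(n,[u,v],[dd],pp)[0],3))
E
```

```text
pics
{'clock': 0.0, 'qpos': [1.007, 0.427, 0.074, 1.607, -0.034, 1.111, -0.067], 'joint_velocities': [0.0, 0.0, 0.0, -0.0, -0.001, -0.0, 0.001], 'joint_efforts': [-0.002, -94.987, 3.76, -46.351, 0.019, 0.01, -0.0], 'tool_pos': [0.271, -0.618, 0.231], 'tool_rot': [-3.073, -0.645, 0.001], 'wrist_force': [-0.177, 0.522, -0.09], 'torque': [0.001, 0.039, -0.025], 'grasp_force': 0.0, 'gripper_width': 0.085}
scene [-0.57  -0.688  0.674]
sauce_gun 0.78 [194.5 253.1] [ 0.566 -0.017  0.019]
sauce_gun 0.46 [191.4 245.1] [ 0.477 -0.037  0.074]
gun_front 0.83 [168.5 205.1] [0.581 0.218 0.066]
gun_grip 0.88 [191.  246.7] [ 0.486 -0.038  0.072]
cartridge 0.62 [233.3 296.5] [ 0.35  -0.297  0.055]
cartridge_nose 0.8 [224.9 273.2] [ 0.438 -0.172  0.001]
cartridge_nose 0.4 [174.8 238.2] [0.721 0.151 0.003]
trigger_face 0.44 [188.4 237.7] [0.489 0.002 0.071]
trigger_blade 0.4 [184.4 250.6] [ 0.555 -0.012  0.064]
pusher_face 0.44 [176.4 240.6] [0.578 0.046 0.074]
pusher 0.59 [180.8 250.7] [ 0.556 -0.011  0.078]
slim_cartridge 0.68 [191.8 245.2] [ 0.473 -0.039  0.075]
slim_cartridge 0.67 [222.4 304.2] [ 0
[... 386 characters left out ...]
ip 0.93 [204.2 227.7] [ 0.489 -0.023  0.072]
gun_grip 0.44 [203.1 185.7] [0.594 0.042 0.072]
cartridge 0.44 [193.2 296. ] [ 0.354 -0.2    0.055]
cartridge_nose 0.79 [193.9 295.2] [ 0.354 -0.195  0.056]
trigger_face 0.51 [213.7 215.2] [ 0.543 -0.031  0.001]
trigger_blade 0.49 [199.8 206.4] [0.547 0.003 0.08 ]
trigger_blade 0.49 [205.7 185.9] [0.584 0.053 0.075]
pusher_face 0.6 [204. 186.] [0.586 0.049 0.078]
pusher 0.54 [198.1 193.2] [0.587 0.015 0.076]
slim_cartridge 0.54 [174.4 277.6] [ 0.45  -0.252  0.055]
thermometer 0.71 [256.9 227.7] [0.407 0.096 0.003]
timer 0.7 [286.5 201.7] [0.385 0.238 0.038]
tin 0.98 [151.7 316.4] [ 0.415 -0.476  0.034]
tin 0.16 [176.7 280.3] [ 0.437 -0.247  0.055]
```

Run:
```python
import cv2,numpy as np
a=cv2.imread('pics/scene0.png')[130:290,150:400]; b=cv2.imread('pics/side0.png')[130:310,110:350]
a=cv2.resize(a,(800,512),interpolation=2)[:300*2]
cv2.imwrite('pics/a.png',a)
cv2.imwrite('pics/b.png',cv2.resize(b,(800,600),interpolation=2))
```

```text
(no output)
```

View pics/a.png

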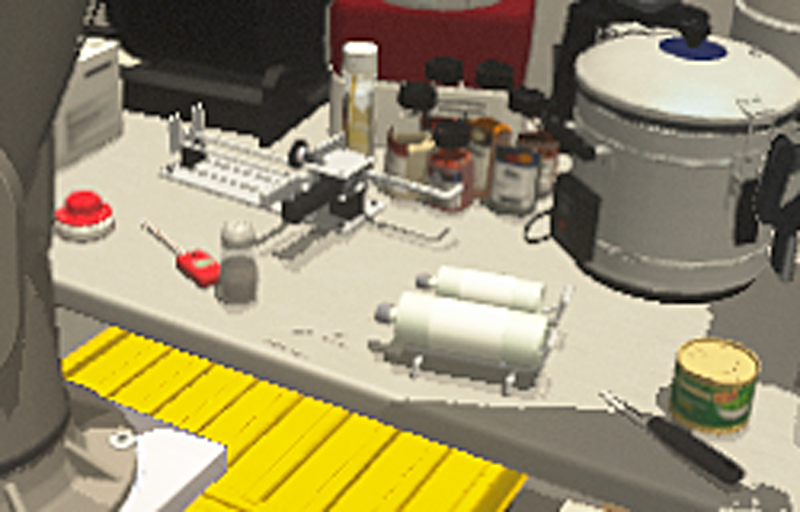

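View pics/b.png

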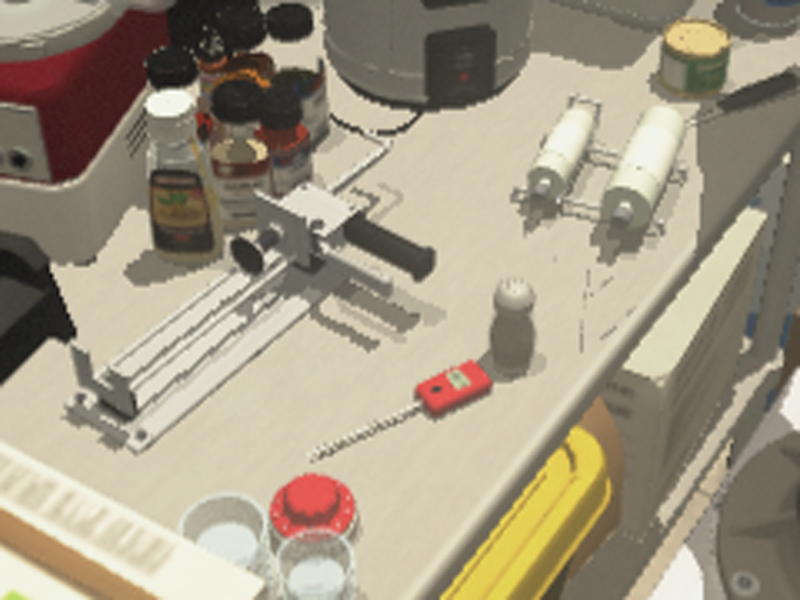

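Run:
```python
from h import *
for n in ['scene','side']:
    im,d=ctrl.camera(n); pp=par(n)
    for q in ['cartridge','slim_cartridge','sauce_gun']:
        r=ctrl.regions_of(q,n)
        if not r: print('none'); continue
        m=r[0]['pixels']&(d>0); v,u=np.nonzero(m); P=world(n,np.c_[u,v],d[m],pp)
        P=P[P[:,2]>.03]; c=np.median(P,0); P=P[np.linalg.norm(P-c,axis=1)<(.09 if q!='sauce_gun' else .3)]
        w=np.linalg.svd(P[:,:2]-P[:,:2].mean(0),full_matrices=False)[2][0]; w*=np.sign(w[1])
        print(n,q,round(r[0]['score'],2),len(P),P.mean(0).round(3),P.min(0).round(3),P.max(0).round(3),'yawdeg',np.degrees(np.arctan2(-w[0],w[1])).round(1))
pw=par('wrist'); s=ctrl.sense()
print('cam in world',(-pw[2].T@pw[3]).round(3),pw[2].round(2).tolist(),pw[0]['vertical_fov'])
```

```text
scene cartridge 0.91 775 [ 0.356 -0.293  0.056] [ 0.331 -0.363  0.031] [ 0.439 -0.205  0.072] yawdeg 12.9
scene slim_cartridge 0.91 368 [ 0.441 -0.27   0.05 ] [ 0.37  -0.334  0.031] [ 0.482 -0.197  0.072] yawdeg 11.2
scene sauce_gun 0.67 752 [0.554 0.011 0.064] [ 0.449 -0.163  0.03 ] [0.676 0.226 0.095] yawdeg -11.6
side cartridge 0.98 520 [ 0.364 -0.262  0.061] [ 0.335 -0.35   0.031] [ 0.404 -0.191  0.076] yawdeg 10.0
side slim_cartridge 0.56 312 [ 0.449 -0.253  0.051] [ 0.424 -0.324  0.031] [ 0.483 -0.191  0.064] yawdeg 9.9
side sauce_gun 0.71 1476 [0.564 0.037 0.064] [ 0.453 -0.156  0.03 ] [0.637 0.229 0.098] yawdeg -13.9
cam in world [ 0.333 -0.59   0.373] [[0.4, -0.92, 0.0], [-0.88, -0.39, 0.27], [-0.24, -0.11, -0.96]] 63.498395215904026
```

```bash
python3 -m creep '[[85,[90,330,40],[0,0,1.35]],[85,[90,330,40],[0,0,1.35]],[85,[90,330,40],[0,0,1.35]],[85,[90,330,40],[0,0,1.35]],[85,[90,330,40],[0,0,1.35]],[85,[90,330,40],[0,0,1.35]],[85,[90,330,40],[0,0,1.35]],[85,[90,330,40],[0,0,1.35]],[85,[90,330,40],[0,0,1.35]],[85,[90,330,40],[0,0,1.35]],[85,[90,330,40],[0,0,1.35]],[85,[90,330,40],[0,0,1.35]]]' 30
cat > fit.py <<'E'
from h import *
def cyl(q,n='wrist',rad=.025,zc=.044,tag=None):
    pp=par(n); im,d=ctrl.camera(n)
    if tag: cv2.imwrite(f'pics/{tag}.png',im[:,:,::-1]); np.savez(f'{tag}.npz',d=d)
    r=ctrl.regions_of(q,n); m=r[0]['pixels']&(d>0); v,u=np.nonzero(m); P=world(n,np.c_[u,v],d[m],pp)
    print(q,'score',round(r[0]['score'],2),'box',r[0]['box'],'zmax',np.percentile(P[:,2],[50,99]).round(4))
    return P,im,d,pp
E
python3 - <<'E'
from fit import *
from scipy.optimize import least_squares
P,im,d,pp=cyl('cartridge',tag='w1')
P=P[P[:,2]>.045]
f=lambda x:(np.hypot((P[:,0]-x[0])*np.cos(x[1])+(P[:,1]+.28)*np.sin(x[1]),P[:,2]-x[2])-.025)
s=least_squares(f,[.36,.19,.044],loss='soft_l1',f_scale=.001); x0,yaw,zc=s.x
ax=np.array([-np.sin(yaw),np.cos(yaw)]); c0=np.array([x0,-.28])
t=(P[:,:2]-c0)@ax; lat=(P[:,:2]-c0)@[np.cos(yaw),np.sin(yaw)]
tt=t[(np.abs(lat)<.01)&(P[:,2]>.062)]
print('x at y=-.28',x0,'yaw',np.degrees(yaw),zc,'ends',tt.min(),tt.max(),'rms',np.std(f(s.x)))
print('centre',c0+ax*(tt.min()+tt.max())/2)
for q in ['cartridge','cartridge_nose']:
    for r in ctrl.pinpoint(q,'wrist')[:2]: print(q,r['score'],onplane('wrist',r['point'][::-1],.044,pp))
E
```

```text
clock: 2.8
tool_pos: [0.3615, -0.2878, 0.2716]
tool_rot: [1.99, 2.43, -0.0]
wrist_force: [-0.6, -0.8, 0.4]
gripper_width: 0.0852
grasp_force: 0.0
cartridge score 0.61 box [234.4, 86.5, 49.1, 145.5] zmax [0.0646 0.0692]
x at y=-.28 0.36926507773849687 yaw 11.893343829282976 0.042979097654374555 ends -0.07768882949567577 0.06282007149963374 rms 0.0038846065848828644
centre [ 0.37079723 -0.28727478]
cartridge 0.83 [ 0.36642392 -0.28861444  0.044     ]
cartridge_nose 0.78 [ 0.35623817 -0.21861006  0.044     ]
```

View pics/w1.png

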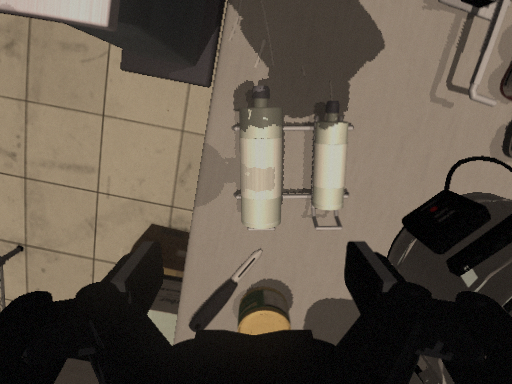

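Run:
```python
from h import *
pp=par('wrist'); im=cv2.imread('pics/w1.png').astype(int); d=np.load('w1.npz')['d']
for row in (125,150,180,205,220):
    g=im[row,225:300].sum(1); a=np.abs(np.diff(g)); 
    print(row,[int(i)+225.5 for i in np.argsort(-a)[:4]], np.round(onplane('wrist',[262,row],.05,pp),4), [round(float(world('wrist',[c,row],[d[row,c]],pp)[0][2]),4) for c in range(246,280,6)])
# edge fit using table-vs-tube depth
for row in (125,150,205,220):
    W=world('wrist',np.c_[np.arange(225,300),np.full(75,row)],d[row,225:300],pp); k=np.nonzero(W[:,2]>.03)[0]+225
    k=k[(k<290)]; L,R_=k.min()-.5,k.max()+.5
    print(row,L,R_,(onplane('wrist',[L,row],.044,pp)+onplane('wrist',[R_,row],.044,pp))/2,np.linalg.norm(onplane('wrist',[L,row],.044,pp)-onplane('wrist',[R_,row],.044,pp)))
```

```text
125 [251.5, 271.5, 275.5, 249.5] [ 0.3622 -0.2382  0.05  ] [0.059, 0.0672, 0.0672, 0.0673, 0.0648, 0.0599]
150 [283.5, 281.5, 234.5, 243.5] [ 0.3678 -0.2664  0.05  ] [0.0623, 0.0663, 0.068, 0.0679, 0.065, 0.062]
180 [283.5, 280.5, 240.5, 273.5] [ 0.3747 -0.3018  0.05  ] [0.0597, 0.066, 0.0693, 0.0683, 0.0672, 0.0609]
205 [280.5, 241.5, 240.5, 278.5] [ 0.3808 -0.3327  0.05  ] [0.0591, 0.0654, 0.0664, 0.0672, 0.065, 0.0589]
220 [280.5, 240.5, 243.5, 277.5] [ 0.3846 -0.3519  0.05  ] [0.0601, 0.0665, 0.0677, 0.0677, 0.0646, 0.0621]
125 239.5 281.5 [ 0.36070807 -0.23879432  0.044     ] 0.04905190870320267
150 239.5 281.5 [ 0.36632461 -0.26750745  0.044     ] 0.050022561596232064
205 240.5 280.5 [ 0.37953142 -0.33489622  0.044     ] 0.04995447679086394
220 241.5 280.5 [ 0.38399198 -0.35433152  0.044     ] 0.049395128453848226
```

```bash
python3 -m creep '[[85,[9,0,-30],[0,0,0]],[85,[9,0,-70],[0,0,0]],[85,[9,0,-110],[0,0,0]],[85,[9,0,-150],[0,0,0]],[85,[9,0,-190],[0,0,0]],[85,[9,0,-220],[0,0,0]],[85,[9,0,-240],[0,0,0]],[85,[9,0,-244],[0,0,0]],[40,[9,0,-244],[0,0,0]],[40,[9,0,-244],[0,0,0]],[40,[9,0,-244],[0,0,0]],[40,[9,0,-244],[0,0,0]]]' 35
python3 -m creep '[[40,[0,0,0],[0,0,0]],[40,[0,0,0],[0,0,0]],[40,[0,0,0],[0,0,0]],[40,[0,0,0],[0,0,0]]]'
```

```text
clock: 4.0
tool_pos: [0.3707, -0.2888, 0.029]
tool_rot: [1.997, 2.423, -0.001]
wrist_force: [-5.0, -0.2, 8.0]
gripper_width: 0.0491
grasp_force: 34.6
clock: 4.33
tool_pos: [0.3707, -0.2888, 0.029]
tool_rot: [1.997, 2.423, -0.001]
wrist_force: [-3.1, 0.5, 8.6]
gripper_width: 0.0489
grasp_force: 34.7
```

```bash
python3 -m creep '[[40,[0,0,30],[0,0,0]],[40,[0,0,70],[0,0,0]],[40,[0,0,110],[0,0,0]],[40,[5,20,145],[0,0,-0.05]],[40,[15,60,160],[0,0,-0.1]],[40,[25,95,180],[0,0,-0.15]],[40,[35,130,200],[0,0,-0.2]],[40,[45,165,220],[0,0,-0.2]],[40,[55,200,240],[0,0,-0.2]],[40,[65,235,255],[0,0,-0.2]],[40,[75,265,268],[0,0,-0.2]],[40,[79,289,271],[0,0,-0.2]]]'
python3 -m creep '[[40,[0,0,0],[0,0,0]],[40,[0,0,0],[0,0,0]]]'
python3 - <<'E'
from h import *
pp=par('wrist'); im,d=ctrl.camera('wrist'); cv2.imwrite('pics/w2.png',im[:,:,::-1]); np.savez('w2.npz',d=d)
for q,z in [('sauce_gun',0),('gun_front',.062),('gun_grip',.062),('trigger_face',.062),('trigger_blade',.062),('pusher_face',.062),('pusher',.062),('cartridge',.3),('cartridge_nose',.3)]:
    for r in ctrl.pinpoint(q,'wrist')[:1]: print(q,round(r['score'],2),np.round(r['point'],1),onplane('wrist',r['point'][::-1],z,pp).round(4))
E
```

```text
clock: 5.33
tool_pos: [0.4506, 0.004, 0.3019]
tool_rot: [2.225, 2.212, 0.005]
wrist_force: [0.3, -0.3, -3.4]
gripper_width: 0.0489
grasp_force: 40.1
clock: 5.5
tool_pos: [0.4493, 0.0023, 0.2996]
tool_rot: [2.225, 2.215, 0.001]
wrist_force: [0.3, -0.7, -4.2]
gripper_width: 0.0489
grasp_force: 40.1
sauce_gun 0.76 [156.1 351.8] [0.5921 0.0026 0.    ]
gun_grip 0.69 [ 97.8 218. ] [0.4089 0.0821 0.062 ]
trigger_blade 0.5 [169.9 338.2] [ 0.5561 -0.0052  0.062 ]
pusher_face 0.7 [124.5 372.8] [0.595  0.0507 0.062 ]
pusher 0.6 [157.6 367.9] [0.5924 0.0102 0.062 ]
cartridge 0.73 [259.7 253.7] [ 0.4492 -0.0035  0.3   ]
cartridge_nose 0.65 [ 96.  248.5] [0.4475 0.0755 0.3   ]
```

View pics/w2.png

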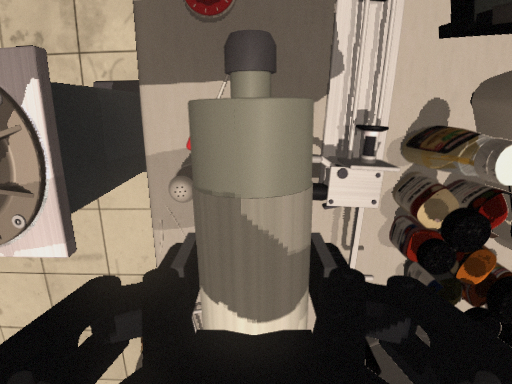

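```bash
python3 -m creep '[[40,[0,40,0],[0,0,0]],[40,[0,80,0],[0,0,0]],[40,[0,115,0],[0,0,0]],[40,[0,130,0],[0,0,0]],[40,[0,130,0],[0,0,0]],[40,[0,130,0],[0,0,0]]]'
python3 - <<'E'
from h import *
pp=par('wrist'); im,d=ctrl.camera('wrist'); cv2.imwrite('pics/w3.png',im[:,:,::-1]); np.savez('w3.npz',d=d)
import pickle; pickle.dump(pp,open('w3.pkl','wb'))
print(ctrl.sense()['tool_pos'])
for q,z in [('gun_front',.062),('gun_grip',.062),('trigger_face',.062),('pusher_face',.062),('sauce_gun',0),('cartridge',.3),('cartridge_nose',.3)]:
    for r in ctrl.pinpoint(q,'wrist')[:2]: print(q,round(r['score'],2),np.round(r['point'],1),onplane('wrist',r['point'][::-1],z,pp).round(4))
cv2.imwrite('pics/w3c.png',cv2.resize(im[0:230,290:470,::-1],None,fx=2.6,fy=2.6,interpolation=2))
E
```

```text
clock: 6.5
tool_pos: [0.4492, 0.1317, 0.2982]
tool_rot: [-2.227, -2.215, 0.0]
wrist_force: [0.1, -0.2, -4.2]
gripper_width: 0.0489
grasp_force: 40.0
[0.44935183 0.1306649  0.29812097]
gun_front 0.59 [ 93.1 384.6] [0.6051 0.217  0.062 ]
gun_front 0.15 [ 94.5 210.9] [0.4003 0.2155 0.062 ]
pusher_face 0.71 [225.7 364.5] [0.595 0.05  0.062]
sauce_gun 0.73 [239.6 347.1] [0.5937 0.0027 0.    ]
cartridge 0.96 [260.6 252.9] [0.4488 0.1261 0.3   ]
cartridge_nose 0.73 [ 98.9 250.3] [0.4483 0.2036 0.3   ]
cartridge_nose 0.39 [256.1 359.4] [0.5023 0.1279 0.3   ]
```

View pics/w3c.png

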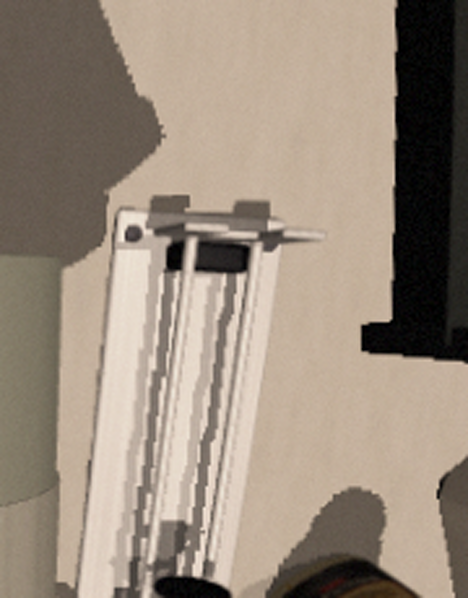

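Run:
```python
from h import *
import pickle; pp=pickle.load(open('w3.pkl','rb'))
P=lambda x,y,z:onplane('wrist',[x/2.6+290-.3,y/2.6-.3],z,pp)
for a in [(160,230),(225,229),(265,236),(323,236)]: print('plate',P(*a,.076).round(4))
for a in [(192,240),(148,600),(255,245),(208,585)]: print('rail',P(*a,.042).round(4))
for a in [(170,240),(245,243)]: print('black',P(*a,.042).round(4))
d=np.load('w3.npz')['d']
for x,y in [(190,230),(295,236),(192,400),(240,400),(180,590)]:
    c,r=int(x/2.6+290),int(y/2.6); print(world('wrist',[c,r],[d[r,c]],pp).round(4))
```

```text
plate [0.5604 0.2214 0.076 ]
plate [0.5891 0.222  0.076 ]
plate [0.6072 0.2193 0.076 ]
plate [0.6334 0.2197 0.076 ]
rail [0.5865 0.2189 0.042 ]
rail [0.5782 0.0352 0.042 ]
rail [0.6174 0.2169 0.042 ]
rail [0.6099 0.0434 0.042 ]
black [0.5759 0.2188 0.042 ]
black [0.6124 0.2178 0.042 ]
[[0.574  0.2217 0.0757]]
[[0.6209 0.22   0.0751]]
[[0.6048 0.1377 0.0054]]
[[0.6323 0.1377 0.0054]]
[[0.5869 0.0505 0.0642]]
```

Run:
```python
import cv2,numpy as np
g=cv2.imread('pics/w3.png').mean(2).astype(int); d=np.load('w3.npz')['d']
print('     ',*range(348,418,2))
for r in range(82,97): print(r,*g[r,348:418:2])
print()
for r in range(84,95): print(r,*(d[r,348:418:2]*1000).astype(int))
```

```text
348 350 352 354 356 358 360 362 364 366 368 370 372 374 376 378 380 382 384 386 388 390 392 394 396 398 400 402 404 406 408 410 412 414 416
82 119 119 108 111 113 108 102 104 100 95 88 85 86 87 95 95 86 87 86 89 90 90 92 177 178 177 178 176 178 175 175 172 174 178 178
83 127 124 124 123 123 120 122 118 123 118 111 110 107 103 99 98 93 91 92 90 84 87 85 138 153 174 179 180 173 176 176 174 176 178 177
84 121 122 124 126 124 122 121 119 123 124 117 120 117 116 114 117 110 113 107 102 101 97 97 140 145 163 179 175 178 175 175 177 179 179 180
85 125 125 117 128 116 108 99 138 136 131 126 122 122 115 115 117 113 115 115 112 113 109 108 190 184 174 176 181 178 175 176 175 178 179 177
86 124 120 113 105 89 72 62 184 186 179 186 180 167 166 155 119 114 116 117 116 113 110 113 205 203 198 177 178 173 176 177 175 176 180 178
87 121 101 81 66 57 57 64 187 200 197 200 201 196 199 189 125 116 120 117 113 111 111 110 203 197 174 156 163 162 168 169 174 177 179 177
88 169 63 59 60 65 68 70 144 154 168 168 183 183 191 191 138 125 114 108 111 107 105 104 145 123 109 161 167 161 167 164 168 167 169 174
[... 1887 characters left out ...]
 412 390 371 371 369 367 365 364 363 370 371 372 370 373 372 371 372 371 367 361 357 353 348 345 347 347 346 345 345 344 345 417
91 412 411 411 412 414 412 385 379 376 381 380 378 377 375 374 374 373 372 371 372 371 369 364 359 359 357 356 355 353 351 350 350 346 346 416
92 412 413 414 413 411 395 391 378 378 412 413 413 412 413 390 387 387 386 383 380 378 378 375 375 372 372 370 367 368 417 419 419 347 417 419
93 413 413 414 413 405 398 382 379 378 388 390 389 390 388 392 413 414 412 413 381 377 377 410 391 389 414 419 419 418 419 419 420 417 418 419
94 414 414 413 415 403 396 381 378 379 388 389 388 389 389 390 389 389 390 390 378 378 381 408 410 410 414 418 418 418 419 419 419 419 419 420
```

Run:
```python
from h import *
import pickle; pp=pickle.load(open('w3.pkl','rb'))
for c in [(361,87),(377,87.5),(399,89),(415,90),(388,88.2),(388,89.7)]: print(c,onplane('wrist',c,.076,pp).round(4))
th=np.radians(-2.55); x=np.array([np.cos(th),np.sin(th)]); y=np.array([-np.sin(th),np.cos(th)])
F=np.array([.6025,.2175]); print('origin',F-.22*y,'pusher y',(np.array([.595,.05])-F)@y+.22,'cart centre at gap5',F-.075*y,'grip',F-.22*y-.092*x-.036*y)
```

```text
(361, 87) [0.5715 0.2227 0.076 ]
(377, 87.5) [0.5899 0.2223 0.076 ]
(399, 89) [0.6157 0.221  0.076 ]
(415, 90) [0.6346 0.2202 0.076 ]
(388, 88.2) [0.6028 0.2217 0.076 ]
(388, 89.7) [0.6029 0.2201 0.076 ]
origin [ 0.59271193 -0.00228215] pusher y 0.052332178471272445 cart centre at gap5 [0.59916316 0.14257427] grip [ 0.49920135 -0.03415331]
```

Run:
```python
from h import *
import pickle; pp=pickle.load(open('w3.pkl','rb')); d=np.load('w3.npz')['d']
v,u=np.mgrid[0:270,170:330]; W=world('wrist',np.c_[u.ravel(),v.ravel()],d[0:270,170:330].ravel(),pp)
T=W[(W[:,2]>.25)&(W[:,2]<.36)]
for lo in np.arange(.10,.25,.012):
    k=T[(T[:,1]>=lo)&(T[:,1]<lo+.012)]
    if len(k)>5: print(round(lo,3),len(k),'x',np.percentile(k[:,0],[1,99]).round(4),k[:,0].mean().round(4),'ztop',np.percentile(k[:,2],97).round(4))
k=T[T[:,2]>.328]; print('ymax body',np.percentile(k[:,1],[90,99,99.9]),'neck ymax',T[:,1].max())
```

```text
0.124 74 x [0.4244 0.4738] 0.453 ztop 0.3257
0.136 3547 x [0.4134 0.48  ] 0.4475 ztop 0.3378
0.148 3441 x [0.4256 0.4723] 0.449 ztop 0.3379
0.16 3798 x [0.4255 0.4722] 0.4489 ztop 0.3377
0.172 4002 x [0.4259 0.4714] 0.4488 ztop 0.3374
0.184 4356 x [0.4258 0.4714] 0.4487 ztop 0.3374
0.196 3193 x [0.426  0.4711] 0.4487 ztop 0.3373
0.208 1668 x [0.4387 0.4578] 0.4483 ztop 0.3225
0.22 975 x [0.4389 0.4579] 0.4484 ztop 0.3223
ymax body [0.19763826 0.20257983 0.20300496] neck ymax 0.22731158672798388
```

```bash
python3 - <<'E'
from h import *
for n in ['scene','side']:
    d=np.load(n+'0.npy'); pp=par(n); v,u=np.mgrid[0:384,0:512]; m=d>0
    W=world(n,np.c_[u[m],v[m]],d[m],pp)
    for y0 in np.arange(-.1,.3,.04):
        k=W[(W[:,1]>y0)&(W[:,1]<y0+.04)&(W[:,2]>.11)&(W[:,2]<.5)&(W[:,0]>.5)&(W[:,0]<.85)]
        if len(k)>4: print(n,y0.round(2),len(k),'xmin',k[:,0].min().round(3),'zmax',k[:,2].max().round(3))
    k=W[(W[:,2]>.02)&(abs(W[:,0]-.43)<.06)&(abs(W[:,1]-.03)<.09)&(W[:,2]<.2)]
    print(n,'shaker',k.min(0).round(3),k.max(0).round(3))
E
python3 -m creep '[[40,[40,3,0],[0,0,-0.02]],[40,[80,6,0],[0,0,-0.04]],[40,[120,9,0],[0,0,-0.049]],[40,[150,11,0],[0,0,-0.049]],[40,[150,11,0],[0,0,-0.049]],[40,[150,11,0],[0,0,-0.049]]]'
```

```text
scene -0.1 708 xmin 0.661 zmax 0.383
scene -0.06 874 xmin 0.661 zmax 0.374
scene -0.02 685 xmin 0.665 zmax 0.483
scene 0.02 559 xmin 0.668 zmax 0.481
scene 0.06 321 xmin 0.749 zmax 0.374
scene 0.1 66 xmin 0.756 zmax 0.374
scene 0.18 776 xmin 0.71 zmax 0.392
scene 0.22 733 xmin 0.707 zmax 0.398
scene 0.26 526 xmin 0.702 zmax 0.398
scene shaker [ 0.372 -0.045  0.02 ] [0.489 0.031 0.088]
side -0.1 255 xmin 0.666 zmax 0.378
side -0.06 979 xmin 0.662 zmax 0.379
side -0.02 897 xmin 0.669 zmax 0.486
side 0.02 1392 xmin 0.667 zmax 0.486
side 0.06 1597 xmin 0.754 zmax 0.379
side 0.1 1152 xmin 0.756 zmax 0.379
side 0.14 90 xmin 0.819 zmax 0.195
side 0.18 527 xmin 0.714 zmax 0.396
side 0.22 1361 xmin 0.708 zmax 0.4
side 0.26 1567 xmin 0.703 zmax 0.4
side shaker [ 0.37  -0.039  0.02 ] [0.49  0.065 0.092]
clock: 7.4
tool_pos: [0.6002, 0.1418, 0.297]
tool_rot: [-2.282, -2.156, 0.002]
wrist_force: [0.2, 0.6, -4.3]
gripper_width: 0.0483
grasp_force: 40.0
```

```bash
python3 -m creep '[[40,[-0.5,0,-40],[0,0,0]],[40,[-0.5,0,-80],[0,0,0]],[40,[-0.5,0,-120],[0,0,0]],[40,[-0.5,0,-160],[0,0,0]],[40,[-0.5,0,-195],[0,0,0]],[40,[-0.5,0,-205],[0,0,0]],[40,[-0.5,0,-205],[0,0,0]]]'
python3 - <<'E'
from h import *
ims=[]
print(ctrl.sense()['tool_pos'])
for n in ['wrist','side','scene']:
    im,d=ctrl.camera(n); ims.append(im[:,:,::-1])
a=ims[0][40:300,120:400]; b=ims[1][180:290,100:240]; c=ims[2][130:230,180:300]
cv2.imwrite('pics/v4.png',np.hstack([cv2.resize(a,(400,372)),cv2.resize(b,(400,372),interpolation=2)]))
E
```

```text
clock: 7.98
tool_pos: [0.597, 0.1414, 0.0914]
tool_rot: [-2.281, -2.157, 0.006]
wrist_force: [-0.5, -0.6, -3.0]
gripper_width: 0.0487
grasp_force: 39.9
[0.59695746 0.14138691 0.09140984]
```

View pics/v4.png

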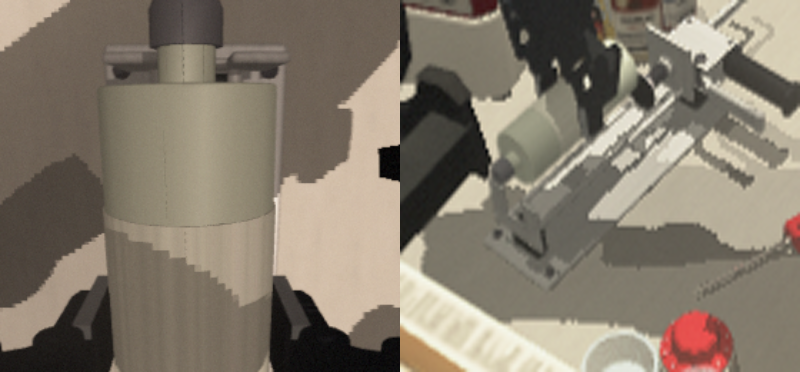

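```bash
python3 -m creep '[[40,[0,0,0],[0,0,0]]]'
python3 - <<'E'
from h import *
pp=par('wrist'); im,d=ctrl.camera('wrist'); v,u=np.mgrid[0:384,0:512]; m=d>0
W=world('wrist',np.c_[u[m],v[m]],d[m],pp)
print(ctrl.sense()['tool_pos'])
k=W[(abs(W[:,2]-.076)<.004)&(W[:,1]>.205)&(W[:,1]<.235)]
xs=np.sort(k[:,0]); g=np.diff(xs); i=np.argmax(g); print('plate',xs[0],xs[-1],'gap',xs[i],xs[i+1],'y',np.percentile(k[:,1],[1,50,99]))
for a,b in ((-1,0),(0,1)):
    q=k[(k[:,0]<.603) if a<0 else (k[:,0]>.603)]; print(q[:,1].min().round(4),q[:,1].max().round(4),len(q))
# neck
k=W[(W[:,2]>.085)&(W[:,2]<.14)&(W[:,1]>.218)&(W[:,1]<.26)]; print('neck',k[:,0].min(),k[:,0].max(),k[:,1].max(),'ztop',k[:,2].max())
for a,b in((.16,.175),(.195,.21)):
    k=W[(W[:,2]>.09)&(W[:,1]>a)&(W[:,1]<b)&(abs(W[:,0]-.6)<.04)]; print('body',np.percentile(k[:,0],[1,99]),k[:,2].max())
k=W[(W[:,2]>.115)&(abs(W[:,0]-.6)<.04)];print('nose y',np.percentile(k[:,1],[99,99.9]))
E
```

```text
clock: 8.22
tool_pos: [0.6002, 0.1424, 0.0959]
tool_rot: [2.282, 2.157, 0.005]
wrist_force: [0.1, 0.5, -3.0]
gripper_width: 0.0487
grasp_force: 39.9
[0.60005394 0.14229185 0.09561849]
plate 0.5714171617444587 0.6343268249983952 gap 0.5906306240253906 0.6147430348598776 y [0.21908944 0.22225868 0.22575852]
0.2212 0.226 339
0.2188 0.2235 333
neck 0.5932709590771594 0.6135572635598755 0.23845319312918498 ztop 0.12154258132131446
body [0.5726815  0.62319933] 0.1960306642523931
body [0.57956549 0.62520827] 0.1362415142230759
nose y [0.2330871  0.23723284]
```

```bash
python3 -m creep '[[40,[-0.5,0,-15],[0,0,0]],[40,[-0.5,0,-30],[0,0,0]],[40,[-0.5,0,-40],[0,0,0]],[40,[-0.5,0,-45],[0,0,0]],[40,[-0.5,0,-48],[0,0,0]],[40,[-0.5,0,-48],[0,0,0]],[40,[-0.5,0,-48],[0,0,0]]]'
```

```text
clock: 8.85
tool_pos: [0.5988, 0.1422, 0.0466]
tool_rot: [2.283, 2.157, 0.001]
wrist_force: [-7.7, -1.2, 17.1]
gripper_width: 0.049
grasp_force: 42.3
```

```bash
python3 -m creep '[[40,[0,0,1],[0,0,0]],[60,[0,0,1],[0,0,0]],[80,[0,0,1],[0,0,0]],[85,[0,0,1],[0,0,0]],[85,[0,0,1],[0,0,0]],[85,[0,0,1],[0,0,0]],[85,[0,0,30],[0,0,0]],[85,[0,0,70],[0,0,0]],[85,[0,0,110],[0,0,0]],[85,[0,0,150],[0,0,0]],[85,[0,0,180],[0,0,0]],[85,[0,0,190],[0,0,0]]]'
python3 - <<'E'
from h import *
pp=par('wrist'); im,d=ctrl.camera('wrist'); cv2.imwrite('pics/w5.png',im[:,:,::-1]); v,u=np.mgrid[0:384,0:512]; m=d>0
W=world('wrist',np.c_[u[m],v[m]],d[m],pp)
k=W[(W[:,1]>.2)&(W[:,1]<.25)&(abs(W[:,0]-.603)<.0115)&(W[:,2]>.06)]; print('neck',k.min(0),k.max(0))
k=W[(W[:,2]>.08)&(W[:,2]<.1)&(abs(W[:,0]-.6)<.03)]; print('body',np.percentile(k,[0.5,99.5],axis=0),k[:,2].max())
print(ctrl.sense()['tool_pos'],ctrl.sense()['tool_rot'],ctrl.sense()['qpos'].round(2) if hasattr(ctrl.sense()['qpos'],'round') else ctrl.sense()['qpos'])
E
```

```text
clock: 9.85
tool_pos: [0.5999, 0.1428, 0.2405]
tool_rot: [2.28, 2.156, 0.008]
wrist_force: [-0.1, 0.9, 0.0]
gripper_width: 0.0848
grasp_force: 0.0
neck [0.59153182 0.20000829 0.06037852] [0.61449609 0.23727829 0.0884051 ]
body [[0.57284746 0.00169148 0.08007889]
 [0.61854649 0.21258945 0.09207005]] 0.09288813941016805
[0.59998407 0.14271491 0.24015738] [2.28057782 2.15592101 0.00798595] [ 0.16  0.39 -0.64  1.7   0.25  1.13 -0.61]
```

View pics/w5.png

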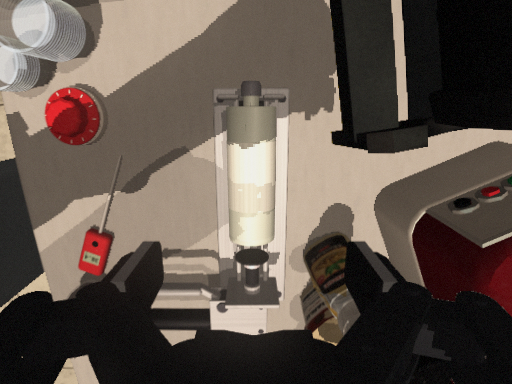

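```bash
python3 -m creep '[[85,[-20,-5,5],[0,0,-0.12]],[85,[-45,-20,5],[0,0,-0.24]],[85,[-70,-45,5],[0,0,-0.36]],[85,[-90,-80,5],[0,0,-0.48]],[85,[-99,-115,5],[0,0,-0.6]],[85,[-99,-145,5],[0,0,-0.72]],[85,[-99,-156,5],[0,0,-0.84]],[85,[-99,-156,5],[0,0,-0.96]],[85,[-99,-156,5],[0,0,-1.08]],[85,[-99,-156,5],[0,0,-1.2]],[85,[-99,-156,5],[0,0,-1.32]],[85,[-99,-156,5],[0,0,-1.44]]]'
python3 -m creep '[[85,[0,0,0],[0,0,-0.119]],[85,[0,0,0],[0,0,-0.119]],[85,[0,0,0],[0,0,-0.119]]]'
python3 - <<'E'
from h import *
s=ctrl.sense(); print(np.round(s['tool_pos'],4),np.round(s['tool_rot'],3),np.round(s['qpos'],2)); Rm=R.from_rotvec(s['tool_rot']).as_matrix(); print('tool y',Rm[:,1].round(3),'z',Rm[:,2].round(3))
pp=par('wrist'); im,d=ctrl.camera('wrist'); cv2.imwrite('pics/w6.png',im[:,:,::-1]); np.savez('w6.npz',d=d)
for q,z in [('gun_grip',.062),('trigger_face',.062),('trigger_blade',.062),('pusher_face',.062),('sauce_gun',0)]:
    for r in ctrl.pinpoint(q,'wrist')[:1]: print(q,round(r['score'],2),np.round(r['point'],1),onplane('wrist',r['point'][::-1],z,pp).round(4))
E
```

```text
clock: 10.9
tool_pos: [0.499, -0.0142, 0.2395]
tool_rot: [-3.14, -0.108, 0.002]
wrist_force: [0.5, -0.2, -0.6]
gripper_width: 0.085
grasp_force: 0.0
clock: 11.15
tool_pos: [0.4991, -0.014, 0.2398]
tool_rot: [3.141, -0.063, -0.001]
wrist_force: [-0.7, 0.2, -0.3]
gripper_width: 0.0849
grasp_force: 0.0
[ 0.4991 -0.014   0.2398] [ 3.141e+00 -6.300e-02 -1.000e-03] [ 0.26  0.15 -0.4   1.96  0.07  1.04 -1.78]
tool y [-0.04  -0.999  0.   ] z [-0.001 -0.    -1.   ]
gun_grip 0.94 [174.3 269.3] [ 0.4987 -0.0299  0.062 ]
trigger_face 0.73 [172.9 226. ] [0.5021 0.0155 0.062 ]
trigger_blade 0.74 [176.3 268.7] [ 0.4965 -0.0293  0.062 ]
pusher_face 0.65 [177.7 269.9] [ 0.495  -0.0305  0.062 ]
sauce_gun 0.62 [ 88.4 238.4] [0.5901 0.0006 0.    ]
```

View pics/w6.png

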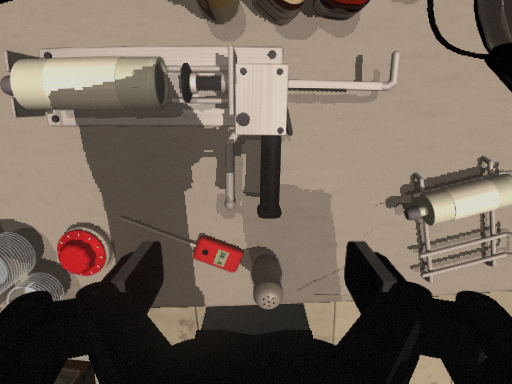

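```bash
python3 -m creep '[[85,[1,0,-40],[0,0,0]],[85,[1,0,-80],[0,0,0]],[85,[1,0,-120],[0,0,0]],[85,[1,0,-150],[0,0,0]],[85,[1,0,-175],[0,0,0]],[85,[1,0,-192],[0,0,0]],[85,[1,0,-200],[0,0,0]],[85,[1,0,-200],[0,0,0]],[66,[1,3,-200],[0,0,0]],[66,[1,3,-200],[0,0,0]],[66,[1,3,-200],[0,0,0]],[66,[1,3,-200],[0,0,0]]]' 25
python3 - <<'E'
from h import *
s=ctrl.sense(); print(np.round(s['tool_pos'],4))
pp=par('wrist'); im,d=ctrl.camera('wrist'); cv2.imwrite('pics/w7.png',im[:,:,::-1]); np.savez('w7.npz',d=d)
E
```

```text
clock: 12.45
tool_pos: [0.501, -0.011, 0.0413]
tool_rot: [3.141, -0.069, 0.003]
wrist_force: [-0.6, 0.5, 0.3]
gripper_width: 0.0662
grasp_force: 0.0
[ 0.501  -0.011   0.0413]
```

View pics/w7.png

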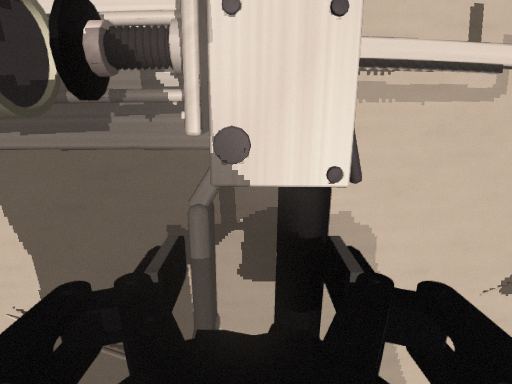

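```bash
python3 -m creep '[[58,[0,-2,0],[0,0,0]],[52,[0,-5,0],[0,0,0]],[46,[0,-8,0],[0,0,0]],[40,[0,-11,0],[0,0,0]],[34,[0,-13.5,0],[0,0,0]],[32,[0,-14,0],[0,0,0]],[32,[0,-14,0],[0,0,0]],[32,[0,-14,0],[0,0,0]]]' 25
python3 - <<'E'
from h import *
s=ctrl.sense(); print(np.round(s['tool_pos'],4),s['gripper_width'],s['grasp_force'],s['wrist_force'])
pp=par('wrist'); im,d=ctrl.camera('wrist'); cv2.imwrite('pics/w8.png',im[:,:,::-1]); np.savez('w8.npz',d=d)
for q in ['pusher_face','trigger_face','pusher']:
    for r in ctrl.pinpoint(q,'wrist')[:1]: print(q,round(r['score'],2),np.round(r['point'],1),onplane('wrist',r['point'][::-1],.062,pp).round(4))
E
```

```text
clock: 13.17
tool_pos: [0.4998, -0.0225, 0.0407]
tool_rot: [-3.139, 0.065, 0.001]
wrist_force: [-9.8, 18.0, 13.1]
gripper_width: 0.037
grasp_force: 26.9
[ 0.4998 -0.0225  0.0407] 0.036988470159911684 26.933264583349228 [-9.82105591 17.9682879  13.12068328]
pusher_face 0.82 [47.7 26. ] [0.5942 0.0595 0.062 ]
trigger_face 0.96 [276.2 224.4] [ 0.4969 -0.009   0.062 ]
```

```bash
python3 -m creep '[[30,[0,1,0],[0,0,0]],[30,[0,1,0],[0,0,0]],[30,[0,1,0],[0,0,0]]]' 25
python3 - <<'E'
from h import *
pp=par('wrist'); im,d=ctrl.camera('wrist'); cv2.imwrite('pics/w9.png',im[:,:,::-1])
for q in ['pusher_face','trigger_face','gun_grip']:
    for r in ctrl.pinpoint(q,'wrist')[:1]: print(q,round(r['score'],2),np.round(r['point'],1),onplane('wrist',r['point'][::-1],.062,pp).round(4))
E
```

```text
clock: 13.62
tool_pos: [0.4998, -0.0224, 0.0406]
tool_rot: [-3.14, 0.067, 0.001]
wrist_force: [-8.4, 12.3, 13.5]
gripper_width: 0.0371
grasp_force: 29.2
trigger_face 0.55 [276.1 224.2] [ 0.497  -0.0088  0.062 ]
gun_grip 0.59 [269.9 275.2] [ 0.4991 -0.0312  0.062 ]
```

```bash
python3 -m creep '[[50,[0,6,0],[0,0,0]],[60,[0,11,0],[0,0,0]],[66,[0,13,0],[0,0,0]],[66,[0,13,0],[0,0,0]],[66,[0,13,0],[0,0,0]],[58,[0,11,0],[0,0,0]],[50,[0,7,0],[0,0,0]],[42,[0,4,0],[0,0,0]],[36,[0,2,0],[0,0,0]],[32,[0,2,0],[0,0,0]],[32,[0,2,0],[0,0,0]],[32,[0,2,0],[0,0,0]]]' 25
cat > look.py <<'E'
from h import *
import sys
pp=par('wrist'); im,d=ctrl.camera('wrist'); cv2.imwrite(f'pics/{sys.argv[1]}.png',im[:,:,::-1]); np.savez(sys.argv[1]+'.npz',d=d)
O=np.array([.5932,.0002]); y=np.array([.0436,.999])
for q in ['pusher_face','pusher','trigger_face','cartridge']:
    for r in ctrl.pinpoint(q,'wrist')[:1]:
        w=onplane('wrist',r['point'][::-1],.062,pp); print(q,round(r['score'],2),np.round(r['point'],1),w.round(4),'gun y',((w[:2]-O)@y).round(4))
E
python3 look.py s2
```

```text
clock: 14.82
tool_pos: [0.4996, -0.0224, 0.0406]
tool_rot: [3.14, -0.069, -0.002]
wrist_force: [-9.7, 1.3, 15.4]
gripper_width: 0.0371
grasp_force: 30.3
pusher_face 0.93 [49.4  4.5] [0.5945 0.0682 0.062 ] gun y 0.0679
trigger_face 0.62 [277.  222.5] [ 0.4965 -0.0079  0.062 ] gun y -0.0123
```

```bash
python3 -m creep '[[50,[0,4,0],[0,0,0]],[60,[0,9,0],[0,0,0]],[66,[0,11,0],[0,0,0]],[66,[0,11,0],[0,0,0]],[66,[0,11,0],[0,0,0]],[58,[0,9,0],[0,0,0]],[50,[0,5,0],[0,0,0]],[42,[0,2,0],[0,0,0]],[36,[0,0,0],[0,0,0]],[32,[0,0,0],[0,0,0]],[32,[0,0,0],[0,0,0]],[32,[0,0,0],[0,0,0]]]' 25
python3 -m creep '[[50,[0,4,0],[0,0,0]],[60,[0,9,0],[0,0,0]],[66,[0,11,0],[0,0,0]],[66,[0,11,0],[0,0,0]],[66,[0,11,0],[0,0,0]],[58,[0,9,0],[0,0,0]],[50,[0,5,0],[0,0,0]],[42,[0,2,0],[0,0,0]],[36,[0,0,0],[0,0,0]],[32,[0,0,0],[0,0,0]],[32,[0,0,0],[0,0,0]],[32,[0,0,0],[0,0,0]]]' 25
python3 look.py s4
```

```text
clock: 16.07
tool_pos: [0.4996, -0.0223, 0.0406]
tool_rot: [3.14, -0.069, -0.002]
wrist_force: [-8.7, 1.5, 16.3]
gripper_width: 0.037
grasp_force: 30.3
clock: 17.07
tool_pos: [0.4996, -0.0223, 0.0406]
tool_rot: [3.14, -0.069, -0.002]
wrist_force: [-9.2, 2.3, 16.1]
gripper_width: 0.0369
grasp_force: 30.3
trigger_face 0.73 [275.4 225.4] [ 0.4972 -0.0092  0.062 ] gun y -0.0136
cartridge 0.7 [277.3 224. ] [ 0.4963 -0.0085  0.062 ] gun y -0.013
```

```bash
python3 -m creep '[[50,[0,4,0],[0,0,0]],[60,[0,9,0],[0,0,0]],[72,[0,11,0],[0,0,0]],[72,[0,11,0],[0,0,0]],[72,[0,11,0],[0,0,0]],[72,[0,11,30],[0,0,0]],[72,[0,11,70],[0,0,0]],[72,[0,40,100],[0,0,0]],[72,[0,80,110],[0,0,0]],[72,[0,100,110],[0,0,0]],[72,[0,100,110],[0,0,0]],[72,[0,100,110],[0,0,0]]]' 25
python3 look.py s5; python3 -c "
import cv2; im=cv2.imread('pics/s5.png'); cv2.imwrite('pics/s5c.png',cv2.resize(im[0:260],(800,406),interpolation=2))"
```

```text
clock: 18.32
tool_pos: [0.5004, 0.0789, 0.1505]
tool_rot: [-3.141, 0.066, -0.001]
wrist_force: [1.1, -0.7, 0.6]
gripper_width: 0.0722
grasp_force: 0.0
pusher_face 0.78 [ 68.2 242.3] [0.5956 0.0832 0.062 ] gun y 0.083
pusher 0.77 [ 65.2 298.8] [0.596  0.0436 0.062 ] gun y 0.0435
trigger_face 0.68 [ 69.6 299.4] [0.593  0.0432 0.062 ] gun y 0.043
cartridge 0.8 [ 67.  146.2] [0.6    0.1509 0.062 ] gun y 0.1508
```

View pics/s5c.png

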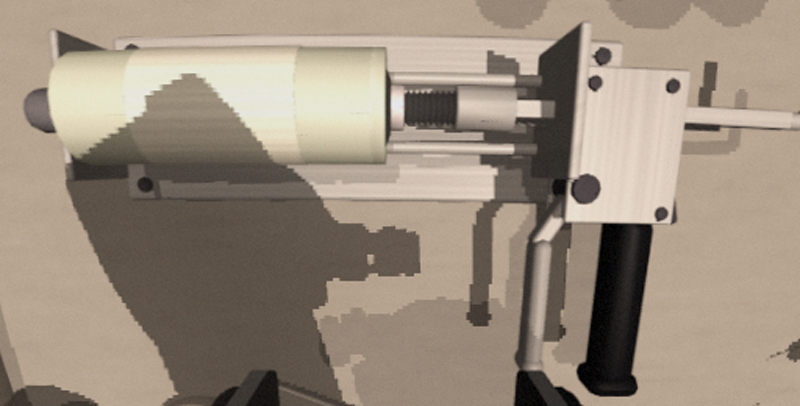

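Run:
```python
from h import *
pp=par('wrist'); g=cv2.imread('pics/s5.png').mean(2).astype(int)
O=np.array([.5932,.0002]); y=np.array([.0436,.999])
for r in (66,68,70): print(r,*g[r,244:300])
for c in range(250,300,4):
    w=onplane('wrist',[c,68],.068,pp); print(c,((w[:2]-O)@y*1000).round(1),end='; ')
```

```text
66 225 212 147 61 49 83 195 232 232 232 229 232 230 227 173 76 58 63 65 64 58 58 62 53 59 63 60 58 57 60 59 53 54 60 56 52 59 59 52 50 57 55 51 51 55 56 48 49 90 163 202 208 207 206 206 206
68 223 209 149 60 51 84 196 228 230 230 231 229 221 217 160 76 62 61 66 64 57 62 65 59 55 60 58 59 59 61 59 53 57 60 61 53 53 58 56 53 58 55 54 49 56 58 49 52 93 157 198 205 204 205 207 208
70 224 213 147 60 51 79 185 222 227 226 229 230 229 223 169 70 57 63 63 60 56 59 59 56 57 63 58 54 56 58 58 54 53 59 56 54 52 55 54 48 55 56 52 53 54 51 52 55 92 157 190 199 197 197 198 196
250 75.3; 254 72.5; 258 69.8; 262 67.1; 266 64.4; 270 61.6; 274 58.9; 278 56.2; 282 53.5; 286 50.8; 290 48.0; 294 45.3; 298 42.6;
```

```bash
python3 -m creep '[[72,[0,-40,0],[0,0,0]],[72,[0,-75,0],[0,0,0]],[72,[0,-89,0],[0,0,0]],[72,[0,-89,-10],[0,0,0]],[72,[0,-89,-45],[0,0,0]],[72,[0,-89,-80],[0,0,0]],[72,[0,-89,-102],[0,0,0]],[72,[0,-89,-110],[0,0,0]],[66,[0,-89,-110],[0,0,0]],[66,[0,-89,-110],[0,0,0]]]' 25
python3 -m creep '[[58,[0,-2,0],[0,0,0]],[50,[0,-6,0],[0,0,0]],[42,[0,-9,0],[0,0,0]],[36,[0,-11,0],[0,0,0]],[32,[0,-11,0],[0,0,0]],[32,[0,-11,0],[0,0,0]],[32,[0,-11,0],[0,0,0]],[32,[0,-11,0],[0,0,0]],[32,[0,-11,0],[0,0,0]]]' 25
python3 - <<'E'
from h import *
pk={}
for n in ['scene','side','wrist']:
    im,d=ctrl.camera(n); cv2.imwrite(f'pics/f_{n}.png',im[:,:,::-1])
a=cv2.imread('pics/f_scene.png')[140:220,190:290]; b=cv2.imread('pics/f_side.png')[170:250,110:210]
c=cv2.imread('pics/f_wrist.png')[:288]
cv2.imwrite('pics/fin.png',np.vstack([np.hstack([cv2.resize(x,(400,320),interpolation=2) for x in (a,b)]),cv2.resize(c,(800,450))[:280]]))
E
```

```text
clock: 19.4
tool_pos: [0.5006, -0.0108, 0.0407]
tool_rot: [-3.141, 0.069, 0.0]
wrist_force: [-0.3, -0.0, 1.3]
gripper_width: 0.0658
grasp_force: 0.0
clock: 20.15
tool_pos: [0.5004, -0.0222, 0.0422]
tool_rot: [3.14, -0.069, 0.002]
wrist_force: [-11.6, 2.1, 21.1]
gripper_width: 0.0374
grasp_force: 30.1
```

View pics/fin.png

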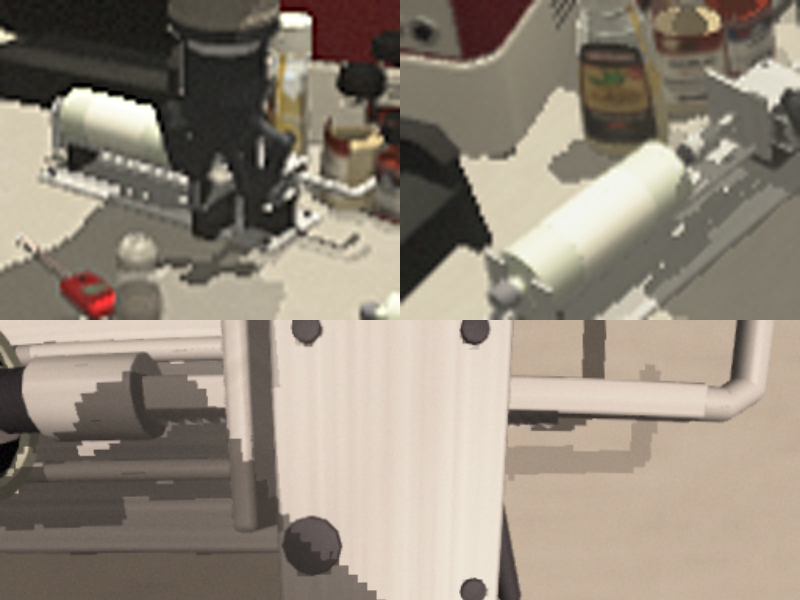

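Run:
```python
from h import *
pp=par('wrist'); g=cv2.imread('pics/f_wrist.png').mean(2).astype(int); print(ctrl.sense()['tool_pos'])
O=np.array([.5932,.0002]); y=np.array([.0436,.999])
for r in (46,50,54): print(r,*g[r,0:40])
for c in (10,14,18,22):
  for z in(.062,.068): print(c,z,((onplane('wrist',[c,50],z,pp)[:2]-O)@y*1000).round(1))
g=cv2.imread('pics/s2.png').mean(2).astype(int); print(*g[47,:200:2])
```

```text
[ 0.50033028 -0.02217499  0.04214405]
46 49 49 51 48 46 48 48 49 53 53 51 51 52 45 185 191 191 190 188 193 191 192 191 192 190 193 194 191 190 190 192 192 188 193 190 189 191 192 190 192
50 55 49 50 50 49 50 53 50 48 51 53 50 47 49 75 152 185 186 184 188 187 185 188 186 189 186 190 187 187 189 187 192 188 191 190 188 193 189 190 189
54 51 48 51 48 45 47 49 47 47 49 47 46 47 48 51 50 126 183 184 187 186 184 183 187 187 186 188 185 186 186 186 184 185 187 188 187 188 187 189 192
10 0.062 67.3
10 0.068 62.7
14 0.062 65.6
14 0.068 61.1
18 0.062 63.9
18 0.068 59.5
22 0.062 62.3
22 0.068 58.0
198 229 230 229 232 233 234 229 104 104 97 46 48 52 49 46 47 49 51 47 51 51 47 48 49 47 29 25 25 27 30 30 27 27 27 29 29 30 30 30 29 90 96 98 96 97 100 102 101 98 99 99 100 104 101 100 103 101 100 105 102 104 107 104 106 107 108 195 193 193 188 162 193 198 205 214 210 187 158 93 88 88 90 88 90 90 138 208 213 214 210 212 213 215 216 217 215 212 209 211
```

Run:
```python
from h import *
pp=par('wrist')
O=np.array([.5932,.0002]); y=np.array([.0436,.999])
for n in ('w7','w8','s2','s4','f_wrist'):
    g=cv2.imread(f'pics/{n}.png').mean(2); row=g[44:49].mean(0); print(n,*row[0:190:3].astype(int))
for c in (14,30,50,82,100,120,140): print(c,[((onplane('wrist',[c,47],z,pp)[:2]-O)@y*1000).round(1) for z in(.062,.068,.072)])
```

```text
w7 44 43 46 45 45 44 44 45 46 45 45 44 45 45 45 60 197 12 12 16 7 10 9 8 9 10 12 11 126 129 133 137 145 85 66 33 34 36 36 36 37 39 39 55 58 45 59 57 57 62 53 60 57 61 63 55 61 189 191 193 127 158 192 200
w8 13 14 11 10 10 11 7 8 179 230 231 233 236 177 101 68 49 50 47 31 30 26 28 29 30 29 27 31 30 34 35 34 32 33 37 37 93 100 99 102 103 103 103 103 103 191 191 168 193 201 212 198 158 89 90 89 89 98 206 215 212 211 215 216
s2 210 231 231 233 236 128 101 57 48 50 47 52 50 50 51 50 52 34 31 30 26 28 25 29 30 29 30 64 97 98 97 98 100 99 99 101 102 103 102 103 104 106 105 123 123 193 194 164 193 202 212 198 157 88 89 89 90 105 208 215 211 211 215 215
s4 49 50 50 49 50 51 50 51 49 51 50 180 189 188 189 189 130 95 96 98 97 100 99 97 100 100 100 99 101 102 102 102 100 105 102 59 58 97 107 108 108 106 108 108 160 160 198 169 191 201 212 198 160 87 89 89 89 102 208 215 212 211 214 216
f_wrist 49 49 48 50 49 189 190 190 191 191 191 191 192 192 191 191 191 178 151 149 141 100 101 99 100 99 101 103 58 54 54 105 105 105 105 107 108 107 107 108 108 107 109 108 187 201 200 201 167 192 200 210 193 145 88 87 87 86 145 213 213 211 212 214
14 [np.float64(65.4), np.float64(61.0), np.float64(58.0)]
30 [np.float64(58.9), np.float64(54.7), np.float64(51.9)]
50 [np.float64(50.8), np.float64(47.0), np.float64(44.5)]
82 [np.float64(38.2), np.float64(35.1), np.float64(33.0)]
100 [np.float64(31.2), np.float64(28.4), np.float64(26.6)]
120 [np.float64(23.6), np.float64(21.2), np.float64(19.6)]
140 [np.float64(16.1), np.float64(14.0), np.float64(12.7)]
```

```bash
python3 -c "
from rig import ctrl
s=ctrl.sense(); print(s['tool_pos'],s['gripper_width'],s['grasp_force'],s['wrist_force']); print(ctrl.job_done())"
```

```text
[ 0.50033028 -0.02217499  0.04214405] 0.03711338100641697 30.149178206920624 [-10.35761251   2.25161846  20.69596698]
the job is handed in; nothing more can be done
None
```

I loaded the larger cartridge and pumped it home against the front plate in five strokes. I handed the job in at about 20 s with the trigger held squeezed and the pusher spring compressed about 9 mm by camera estimate (±2 mm, aim 12, allowed 5–16); the hand-in returned no verdict.

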